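# Try the free run of a tile saw's rolling cart

### The arm

A 6-joint arm with a two-finger parallel gripper is mounted at the origin on the work surface. World frame = base frame: x ahead of the robot, y to its left, z up, the work surface at z = 0. Lengths are in m, angles in rad, forces in N, time in s.
With the tool pointing down it reaches from about 0.375 to 0.9 m from the base axis. Payload 3.1 kg.
Tool frame: the origin (TCP) lies at the centre of the arm's flange, where the gripper is bolted on; the fingertips stand 173 mm ahead of it and the grasp point (between the pads) lies 155 mm ahead of it (tip_extent is the distance from the TCP to the fingertips, in m); z points along the fingers, y is the direction in which the jaws open and shut (so a half turn about z gives the same grasp; the last joint's range is limited). The gripper opens to 85 mm and grips with 20 to 120 N. Pads are 22 mm wide; open, the fingers measure 114 mm over their backs; the gripper's body (76 mm by 85 mm) begins 54 mm behind the grasp point. The pads swing forward as they close: fully open they stand 13 mm farther back than shut.
Start: joints at [-1.333, 0.527, 1.433, -0, 1.181, -0.178], TCP at [0.252, -0.572, 0.405] pointing down, gripper open.
Joint ranges: [-3.08, 3.08], [-0.75, 2.2], [0.22, 2.44], [-1.43, 4.57], [0, 2.65], [-2.85, 2.85]. Speed limits (rad/s): [2.79, 2.79, 3.14, 3.14, 3.14, 3.14].

### API

Orientations are given as a unit quaternion [x, y, z, w].
In Python, from station import sense, snapshot, sign_off, tip_extent gives the robot as it stands. The module is installed in compiled form; this text tells all that it offers.
- The arm moves only by the tool servo_tool, never from a script. Its argument "rows" is a list of rows, each a list of 3 entries, a list of its own where there are three numbers: the shift along the tool's x, y, z in mm, then the turn about the tool's z in degrees, then the opening, from -1 (shut) to 1 (fully open), so that 0 is half open. A call has 1 to 8 rows; each row is the pose to reach, as a shift and turn from the pose measured when the call began, along the tool's axes at that moment; what a row does not reach only later rows make up. A row lasts 1/10 s, in which the tool goes at most 50 mm and 8.59 degrees, less where a joint would pass 70% of its speed; a pose out of reach is approached as far as the arm can. A call with a gripper value outside its range is refused whole. The fingers move at their own pace and stop on an object; "force" is the grip in N (left out, the last holds). Time passes only in rows, so rows that repeat a pose let the fingers close. It gives the time, the measured TCP pose, the force and the opening at its end, in the units of the state.
- sense(): the state, without advancing time (a new reading comes with each control period).
- snapshot(name): name is "side" or "top" or "wrist"; returns a dict with "image" (420x560x3 uint8, blue, green, red), "z_map" (420x560 float32, m along the optical axis (not along the pixel's ray), 0 where there is no reading), "vertical_fov" (degrees; the focal length in pixels is half the picture's height over the tangent of half this angle, whatever the lens; pixels are square), "cx", "cy" (the principal point, pixels), "cam_to_world" (4x4, takes a point from camera to world coordinates). Camera axes: x right, y down, z forward; pixel columns grow to the right and rows downward; lengths in m; the calibration is good to about 2 mm. A picture is of the moment at which its call begins.
- sign_off(): hands the job in, once; it reports no verdict.
The state is a dict: "t": time; "q": joint angles; "qd": joint speeds; "tau": joint torques, N m; "tcp_pos": TCP position; "tool_rot": TCP orientation; "force": force on the tool from outside, world axes, zero at the start; "ft_torque": the same for the moment, N m; "finger_gap": opening from 0.0 (shut) to 1.0 (fully open).
Only numpy, scipy, OpenCV 4.12 (cv2) and the standard library are available. Lean on these libraries where they do the work, as an engineer would, in place of code of your own. Each camera call takes 0.05 s, during which the arm holds its last target. There are 200 camera calls.

### The job

The rollers of the tile saw's cart have just been cleaned: try whether it runs freely. By its upright grip send the cart up the rails, let go, and while it rolls up and back on its own keep your open fingers around the middle of the grip without touching it, the grip within 2 cm of the middle between them, for at least five seconds on end. Then catch the cart by the grip and stop it before it is home, bring it gently back against its home stop and let go; it must not bang into either end, the tile lying on it must not slip about, and everything else stays where it is.

Things in the scene. Friction and masses are not known exactly. Their poses are not given: they have to be found in the camera images.
- saw: bench tile saw, fixed: grey tray 430 x 800 mm, two steel rails along its robot side, fixed table with blade and guard (210 mm high) along its far side. Origin: centre of its underside, on the bench. Its y axis (roughly the robot's left) runs along the rails, uphill: they fall 6.5 mm per metre towards the home end at -y, so the free cart always rolls home.
- cart (a joint): travel of the cart along the rails, m: 0 at the home stop (-y end), 0.44 at the far stop, both rigid; grows uphill. Nominal: cart 1.6 kg (varies, half to 1.8 times) plus tile 0.4 kg, slope pull 0.13 N, rolling friction 0.04 N plus 0.70 N per m/s. Let go at 0.07 m with 0.27 m/s it runs to 0.25-0.40 m by its mass and is back at 0.10 m after 6 s or more; unless held it never stays away.
- cart_grip (a point): centre of the cart's rubber grip, an upright cylinder 22 mm thick and 52 mm long on a thin stem: its top 25 mm above this point, the deck 55 mm below. At home it lies at (-0.175, -0.270, 0.190) in the saw's frame. Free space all round above the deck but for a fence 26 mm high, 68 mm away towards -y.
- cart_deck (a point): centre of the top of the cart's rubber deck, 215 mm across the rails and 260 mm along them; at home at (-0.090, -0.220, 0.135) in the saw's frame. x towards the blade, y uphill.
- cart_tile: terracotta tile 110 x 150 x 10 mm, 0.4 kg, lying loose on the cart's deck; origin at the centre of its underside. It stays on the cart.
- table_tile: terracotta tile 100 x 100 x 10 mm lying on the saw's fixed table; leave alone
- sander: cordless disc sander, 125 mm across and 120 mm high, standing on the bench; leave alone
- block_a: painted board offcut 200 x 89 x 38 mm on the bench; leave alone
- tape: tape measure 70 x 38 x 66 mm standing on the saw's fixed table; leave alone

How it is judged:
By the outcome, as a careful person would: the job done as asked, in the order asked, and still so for the second after the job is handed in, with the robot touching nothing.
It also fails if it takes over 51 s, if anything falls off the work surface, if the arm or the gripper's body presses on something with over 40 N, if the wrist force passes 120 N, or if a joint passes its speed limit or range.

## Working session

There is one attempt and no reset: what is moved stays moved. The work goes in short steps, Python scripts to look and compute and a tool call to move; the robot and the scene stay as the last step left them, time stands still between calls to the robot, and variables do not carry over. Pictures are saved under pics/ and viewed, about 8 in all and at most 12, crops included, and the job is handed in when it is done.

Besides the shell and the picture viewer there is one more tool, called after "Emit:" as name(argument=value, ...), one argument or row to a line, values as JSON. servo_tool: Moves the arm, as the interface text tells. Its arguments: {"type":"object","properties":{"rows":{"type":"array"},"force":{"type":"number"}},"required":["rows"]}

```bash
mkdir -p pics; cat > h.py <<'E'
import numpy as np, cv2
from station import *
def pts(s):
    h,w=s["z_map"].shape; f=h/2/np.tan(np.radians(s["vertical_fov"])/2)
    v,u=np.mgrid[:h,:w]; z=s["z_map"]
    P=np.stack([(u-s["cx"])/f*z,(v-s["cy"])/f*z,z,np.ones_like(z)],-1)
    W=(P@np.array(s["cam_to_world"]).T)[...,:3]; W[z==0]=np.nan
    return W
E
python3 - <<'E'
from h import *
s=[snapshot(n) for n in("side","top","wrist")]
for n,a in zip(("side","top","wrist"),s):
    cv2.imwrite(f"pics/{n}1.png",a["image"]); M=np.array(a["cam_to_world"]);print(n,M[:3,3].round(3),M[:3,2].round(2),a["vertical_fov"])
x=sense();print({k:np.round(v,3) for k,v in x.items()},tip_extent)
E
```

```text
side [0.188 0.96  1.299] [ 0.28 -0.6  -0.75] 47.255864975064455
top [ 0.259 -0.018  1.8  ] [ 0.2  -0.   -0.98] 50.19774242567881
wrist [ 0.312 -0.545  0.372] [-0.24 -0.1  -0.97] 66.30047839436074
{'t': np.float64(0.15), 'q': array([-1.333,  0.528,  1.434, -0.   ,  1.181, -0.179]), 'qd': array([-0.   , -0.003, -0.003, -0.001,  0.   ,  0.   ]), 'tau': array([ 1.0000e-03, -4.4274e+01, -1.7828e+01, -0.0000e+00,  6.0000e-03,
       -0.0000e+00]), 'tcp_pos': array([ 0.252, -0.571,  0.404]), 'tool_rot': array([ 0.978,  0.206, -0.   , -0.001]), 'force': array([0.334, 0.287, 0.659]), 'ft_torque': array([0.016, 0.03 , 0.016]), 'finger_gap': np.float64(0.995)} 0.1734
```

View pics/top1.png

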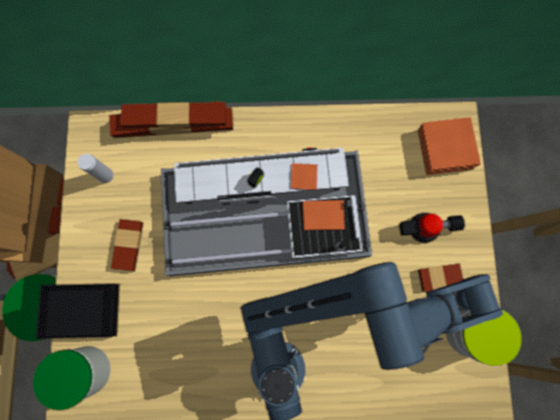

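View pics/side1.png

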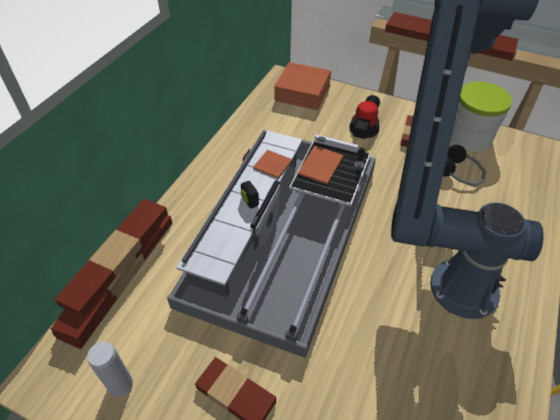

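```bash
python3 - <<'E'
from h import *
ims=[]
for n in("top","side"):
    s=snapshot(n);W=pts(s)
    np.save(f"{n}.npy",W)
    reg=(W[...,0]>.3)&(W[...,0]<.9)&(W[...,1]>-.5)&(W[...,1]<.6)
    m=reg&(W[...,2]>.03)&(W[...,2]<.3)
    m=m.astype(np.uint8); k,l,st,c=cv2.connectedComponentsWithStats(m)
    i=1+np.argmax(st[1:,4]); P=W[l==i]; 
    r=cv2.minAreaRect(P[:,:2].astype(np.float32)); print(n,st[i],r, cv2.boxPoints(r).round(3).tolist())
    g=reg&(W[...,2]>.16)&(W[...,2]<.225)
    k,l,st,c=cv2.connectedComponentsWithStats(g.astype(np.uint8),connectivity=4)
    for i in range(1,k):
        if st[i,4]>3: Q=W[l==i];print(st[i],Q.mean(0).round(3),Q.min(0).round(3),Q.max(0).round(3))
    im=s["image"]; c=im[180:270,270:390] if n=="top" else im[120:220,280:400]
    ims.append(cv2.resize(c,(480,360 if n=="top" else 400),interpolation=cv2.INTER_CUBIC)[:360])
    # tray floor/rail heights
cv2.imwrite("pics/c2.png",cv2.resize(np.hstack(ims),(800,300)))
E
```

```text
top [  161   147   212   129 14620] ((0.6094367504119873, 0.04019823670387268), (0.44860535860061646, 0.8021226525306702), 4.065442085266113) [[0.3569999933242798, 0.42399999499320984], [0.414000004529953, -0.37599998712539673], [0.8619999885559082, -0.3440000116825104], [0.8050000071525574, 0.4560000002384186]]
[247 167  18  21 224] [0.704 0.066 0.195] [0.674 0.036 0.161] [0.742 0.099 0.209]
[218 191  54  12 418] [0.629 0.107 0.201] [0.616 0.01  0.161] [0.648 0.203 0.221]
[353 196   3   2   4] [ 0.627 -0.3    0.162] [ 0.626 -0.303  0.16 ] [ 0.63  -0.296  0.165]
[347 198   7   9  45] [ 0.604 -0.282  0.169] [ 0.59  -0.295  0.161] [ 0.623 -0.271  0.181]
[354 202   3   6  10] [ 0.598 -0.301  0.163] [ 0.588 -0.306  0.161] [ 0.608 -0.297  0.168]
[354 208   3   3   6] [ 0.58  -0.301  0.164] [ 0.577 -0.305  0.161] [ 0.584 -0.297  0.167]
[354 214   5  11  29] [ 0.543 -0.303  0.163] [ 0.524 -0.31   0.16 ] [ 0.561 -0.295  0.168]
[356 226   4   8  18] [ 0.503 -0.306  0.163] [ 0.49  -0.312  0.16 ] [ 0.516 -0.3    0.167]
[357 234   4   4   7] [ 0.48  -0.309  0.164] [ 0.475 -0.313  0.161] [ 0.487 
[... 429 characters left out ...]
  8   7  40] [ 0.605 -0.278  0.168] [ 0.594 -0.302  0.16 ] [ 0.617 -0.265  0.177]
[329 138   4   3   8] [ 0.574 -0.295  0.163] [ 0.571 -0.304  0.16 ] [ 0.578 -0.286  0.166]
[333 139   7   3  13] [ 0.555 -0.299  0.162] [ 0.543 -0.304  0.16 ] [ 0.566 -0.29   0.164]
[349 143   3   2   4] [ 0.503 -0.302  0.163] [ 0.5   -0.307  0.161] [ 0.505 -0.298  0.165]
[355 145   3   3   5] [ 0.48  -0.299  0.163] [ 0.475 -0.304  0.16 ] [ 0.485 -0.295  0.167]
[357 147   8  15  85] [ 0.446 -0.235  0.193] [ 0.437 -0.247  0.161] [ 0.46  -0.225  0.216]
[240 180  19  25 313] [0.706 0.078 0.189] [0.675 0.039 0.16 ] [0.745 0.102 0.205]
[250 180  30  56 587] [0.63  0.119 0.196] [0.616 0.009 0.16 ] [0.65  0.209 0.216]
```

View pics/c2.png

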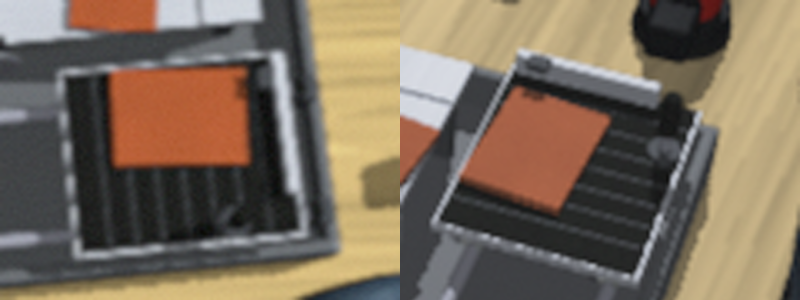

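Emit:
servo_tool(
  rows=[
    [[15,-11,-10],-4,1],
    [[48,-35,-20],-10,1],
    [[85,-62,-20],-18,1],
    [[125,-91,-20],-26,1],
    [[165,-120,-20],-34,1],
    [[205,-149,-20],-42,1],
    [[240,-175,-20],-50,1],
    [[270,-196,-20],-58,1],
  ],
)

```text
t: 1.05
tcp_pos: [0.4209, -0.2808, 0.4246]
tool_rot: [0.754, 0.657, 0.0, -0.001]
force: [0.3, 0.7, 0.4]
finger_gap: 1.002
```

```bash
cat >> h.py <<'E'
from scipy.spatial.transform import Rotation as R
YAW=np.radians(4.1); UX=np.array([np.cos(YAW),np.sin(YAW),0]); UY=np.array([-np.sin(YAW),np.cos(YAW),0])
def rel(p,yawdeg,s=None):
    "shift (mm) and turn (deg) in tool axes to bring TCP to p with tool x at world yaw"
    s=s or sense(); r=R.from_quat(s["tool_rot"]); d=r.inv().apply(np.array(p)-s["tcp_pos"])*1000
    x=r.apply([1,0,0]); return d.round(1), round(-(yawdeg-np.degrees(np.arctan2(x[1],x[0]))),2)
E
python3 - <<'E'
from h import *
for n in("top","side"):
    W=np.load(n+".npy"); m=(np.hypot(W[...,0]-.445,W[...,1]+.24)<.03)
    for lo,hi in((.17,.19),(.19,.205),(.205,.23)):
        Q=W[m&(W[...,2]>lo)&(W[...,2]<hi)]; print(n,lo,len(Q),Q.mean(0).round(4),Q.min(0).round(3),Q.max(0).round(3))
s=sense();print(s["t"],s["tcp_pos"],rel((.445,-.241,.42),94.1,s))
E
```

```text
top 0.17 5 [ 0.4398 -0.2365  0.1798] [ 0.435 -0.243  0.176] [ 0.449 -0.233  0.185]
top 0.19 5 [ 0.4399 -0.2363  0.1978] [ 0.435 -0.247  0.19 ] [ 0.445 -0.231  0.204]
top 0.205 27 [ 0.4444 -0.2415  0.2127] [ 0.435 -0.249  0.208] [ 0.453 -0.232  0.217]
side 0.17 29 [ 0.4465 -0.2345  0.1802] [ 0.437 -0.246  0.17 ] [ 0.46  -0.226  0.189]
side 0.19 22 [ 0.445  -0.2333  0.1977] [ 0.437 -0.24   0.19 ] [ 0.455 -0.225  0.204]
side 0.205 26 [ 0.4464 -0.238   0.2112] [ 0.437 -0.247  0.206] [ 0.457 -0.229  0.216]
1.05 [ 0.42088747 -0.28083873  0.4245541 ] (array([42.7, 18.5,  4.6]), np.float64(-11.89))
```

Emit:
servo_tool(
  rows=[
    [[25,11,3],-7,1],
    [[43,18,5],-12,1],
    [[43,18,5],-12,1],
    [[43,18,5],-12,1],
  ],
)

```text
t: 1.45
tcp_pos: [0.4446, -0.2406, 0.4197]
tool_rot: [0.681, 0.733, 0.0, -0.0]
force: [0.7, -0.5, -0.7]
finger_gap: 0.999
```

```bash
python3 - <<'E'
from h import *
s=snapshot("wrist");cv2.imwrite("pics/w2.png",s["image"]);W=pts(s)
M=np.array(s["cam_to_world"]);print(M.round(3))
for lo,hi in((.17,.2),(.2,.21),(.21,.23)):
  Q=W[(np.hypot(W[...,0]-.445,W[...,1]+.24)<.03)&(W[...,2]>lo)&(W[...,2]<hi)]; print(len(Q),Q.mean(0),Q.min(0),Q.max(0)) if len(Q) else 0
x=sense();print(x["t"],x["tcp_pos"],rel((.445,-.241,.42),94.1,x))
E
```

```text
[[ 0.997  0.071  0.019  0.44 ]
 [ 0.074 -0.964 -0.257 -0.175]
 [ 0.     0.258 -0.966  0.387]
 [ 0.     0.     0.     1.   ]]
371 [ 0.44556536 -0.23266789  0.18620282] [ 0.4355219  -0.24165685  0.17000908] [ 0.45717984 -0.2301887   0.19976617]
317 [ 0.44564229 -0.23506012  0.20681283] [ 0.43546698 -0.25108922  0.20001162] [ 0.45721119 -0.23021414  0.20999696]
741 [ 0.44634577 -0.2403834   0.21229925] [ 0.43686821 -0.25004217  0.21000739] [ 0.45617562 -0.23136752  0.21459161]
1.5 [ 0.44446549 -0.24120212  0.4197185 ] (array([ 0.2,  0.5, -0.3]), np.float64(0.04))
```

View pics/w2.png

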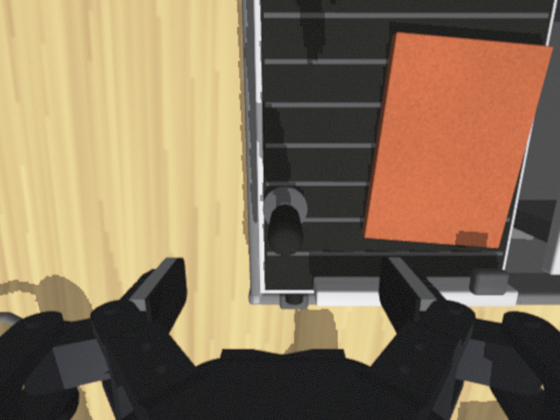

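Emit:
servo_tool(
  rows=[
    [[0,2,20],0,1],
    [[0,2,50],0,1],
    [[0,2,72],0,1],
    [[0,2,77],0,1],
    [[0,2,77],0,1],
  ],
)

```text
t: 2.0
tcp_pos: [0.4461, -0.2419, 0.3422]
tool_rot: [0.682, 0.731, 0.0, -0.001]
force: [-0.2, 0.6, 0.0]
finger_gap: 1.0
```

```bash
cat >> h.py <<'E'
G0=np.array([.4463,-.2410])
def grip(save=None):
    "grip top from wrist cam: (t, travel s, lateral e, n) ; travel from G0"
    x0=sense(); s=snapshot("wrist"); W=pts(s)
    if save: cv2.imwrite(save,s["image"])
    D=W[...,:2]-G0; a=D@UY[:2]; e=D@UX[:2]
    T=(x0["tcp_pos"][:2]-G0)@UY[:2]
    m=(abs(e)<.02)&(abs(a-T)<.045)&(W[...,2]>.2095)&(W[...,2]<.224)
    n,l,st,c=cv2.connectedComponentsWithStats(m.astype(np.uint8))
    i=1+np.argmax(st[1:,4]); 
    aa=a[l==i]; ee=e[l==i]
    f=lambda v:(np.percentile(v,1)+np.percentile(v,99))/2
    return x0["t"],f(aa),f(ee),st[i,4],T,(x0["tcp_pos"][:2]-G0)@UX[:2],np.ptp(aa),np.ptp(ee)
E
python3 - <<'E'
from h import *
print(np.round(grip("pics/w3.png"),4)); x=sense(); print(x["t"],x["tcp_pos"],x["force"])
E
```

```text
[ 2.00e+00  9.00e-04  1.00e-04  2.01e+03 -9.00e-04 -3.00e-04  1.91e-02
  1.91e-02]
2.05 [ 0.44642489 -0.24197026  0.34306073] [-0.52359897 -0.0087421  -0.09680805]
```

View pics/w3.png

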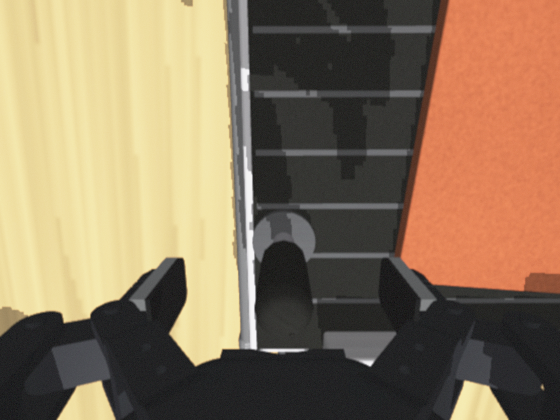

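Emit:
servo_tool(
  rows=[
    [[1,0,0],0,-1],
    [[1,0,0],0,-1],
    [[1,0,0],0,-1],
    [[1,0,0],0,-1],
  ],
  force=30,
)

```text
t: 2.45
tcp_pos: [0.4464, -0.241, 0.3436]
tool_rot: [0.682, 0.732, 0.0, 0.001]
force: [0.2, -0.7, 1.0]
finger_gap: 0.328
```

```bash
cat >> h.py <<'E'
def sim(s,v,m,T,dt=.005):
    out=[]
    for k in range(int(T/dt)):
        out.append((k*dt,s,v)); f=.13+.7*v+.04*np.tanh(v/.002); v-=f/m*dt; s+=v*dt
    return np.array(out)
E
python3 - <<'E'
from h import *
for s0,v0 in((.07,.27),(.09,.26),(.1,.25),(.09,.25)):
  for m in(1.2,2,3.3):
    o=sim(s0,v0,m,14); i=o[:,1].argmax(); j=i+np.argmax(o[i:,1]<.06); print(s0,v0,m,o[i,:2].round(3),o[j].round(3))
E
```

```text
0.07 0.27 1.2 [1.28  0.221] [ 3.86  0.06 -0.1 ]
0.07 0.27 2 [2.135 0.322] [ 6.37  0.06 -0.1 ]
0.07 0.27 3.3 [3.525 0.486] [10.455  0.06  -0.099]
0.09 0.26 1.2 [1.245 0.232] [ 3.935  0.06  -0.102]
0.09 0.26 2 [2.08  0.327] [ 6.365  0.06  -0.1  ]
0.09 0.26 3.3 [3.435 0.482] [10.32   0.06  -0.099]
0.1 0.25 1.2 [1.21  0.233] [ 3.91   0.06  -0.102]
0.1 0.25 2 [2.02  0.322] [ 6.265  0.06  -0.1  ]
0.1 0.25 3.3 [3.34  0.467] [10.08   0.06  -0.098]
0.09 0.25 1.2 [1.21  0.223] [ 3.815  0.06  -0.101]
0.09 0.25 2 [2.02  0.312] [ 6.165  0.06  -0.099]
0.09 0.25 3.3 [3.34  0.457] [ 9.98   0.06  -0.097]
```

Emit:
servo_tool(
  rows=[
    [[5,0,0],0,-1],
    [[16,0,0],0,-1],
    [[34,0,0],0,-1],
    [[58,0,0],0,-1],
    [[84,0,0],0,1],
    [[107,0,0],0,1],
    [[129,0,0],0,1],
    [[150,0,0],0,1],
  ],
  force=30,
)

```text
t: 3.25
tcp_pos: [0.4355, -0.0895, 0.3436]
tool_rot: [0.682, 0.732, 0.001, 0.0]
force: [0.1, 0.2, 0.4]
finger_gap: 0.909
```

```bash
cat >> h.py <<'E'
from scipy.optimize import least_squares
import json,os
def fsim(p,T,dt=.005):
    s,v,m,sl=p; s0=[];n=int(round(T/dt))+1
    for k in range(n):
        s0.append(s); f=.0638*m*sl+.7*v+.04*np.tanh(v/.002); v-=f/m*dt; s+=v*dt
    return np.array(s0)
T0=2.90
def track(save=None,n=8,lead=0.):
    g=grip(save); L=json.load(open("log.json")) if os.path.exists("log.json") else []
    L.append([float(v) for v in g[:3]]); json.dump(L,open("log.json","w"))
    A=np.array(L); t=A[:,0]-T0
    def res(p):
        S=fsim(p,t[-1]+.02); return np.r_[(np.interp(t,np.arange(len(S))*.005,S)-A[:,1])/.001,(p[0]-.07)/.01,(p[1]-.26)/.02,(p[2]-2)/.8,(p[3]-1)/.15]
    p=least_squares(res,[.07,.25,2,1],diff_step=1e-3,bounds=([0,.1,.9,.4],[.12,.35,4.5,1.6])).x
    S=fsim(p,25); tt=np.arange(len(S))*.005
    x=sense(); e=np.polyval(np.polyfit(A[:,1],A[:,2],1),.2) if 0 else A[-3:,2].mean()
    print("g",np.round(g,4),"p",p.round(3),"rms mm",(res(p)[:-4]).std().round(2),"max",S.max().round(3))
    print("cur err along %.1f mm, lat %.1f"%((g[4]-g[1])*1e3,(g[5]-g[2])*1e3), "gap",x["finger_gap"],"F",np.round(x["force"],1))
    for k in range(1,n+1):
        tk=x["t"]-T0+.1*k; s=np.interp(tk,tt,S)
        q=np.r_[G0,0]+UX*e+UY*s; q[2]=.343+.0065*s
        print(k,round(s,4),*rel(q,94.1,x))
E
python3 -c "
from h import *
track('pics/w4.png')"
```

```text
g [ 3.250e+00  1.521e-01 -1.000e-04  2.167e+03  1.519e-01  0.000e+00
  1.930e-02  2.010e-02] p [0.071 0.261 2.019 0.999] rms mm 0.0 max 0.313
cur err along -0.2 mm, lat 0.1 gap 0.9853497009243455 F [-2.5  1.8  0.2]
1 0.1809 [26.4  0.9 -0.6] 0.01
2 0.1982 [43.8  0.9 -0.7] 0.01
3 0.2142 [59.7  0.9 -0.8] 0.01
4 0.2288 [74.3  0.9 -0.8] 0.01
5 0.242 [87.6  0.9 -0.8] 0.01
6 0.254 [99.6  0.9 -0.9] 0.01
7 0.2648 [110.3   0.9  -0.9] 0.01
8 0.2744 [119.9   0.9  -0.9] 0.01
```

Emit:
servo_tool(
  rows=[
    [[26,0,0],0,1],
    [[44,0,0],0,1],
    [[60,0,0],0,1],
    [[74,0,0],0,1],
  ],
)

```text
t: 3.7
tcp_pos: [0.4287, -0.0119, 0.3437]
tool_rot: [0.681, 0.732, 0.001, -0.002]
force: [-0.4, 0.8, -0.4]
finger_gap: 1.002
```

```bash
python3 -c "
from h import *
track()"
```

```text
g [ 3.700e+00  2.344e-01 -2.000e-04  2.340e+03  2.298e-01 -1.200e-03
  2.010e-02  2.070e-02] p [0.068 0.267 2.325 0.98 ] rms mm 0.07 max 0.341
cur err along -4.6 mm, lat -1.0 gap 0.996475919643091 F [-0.5  0.3 -0. ]
1 0.2559 [24.8  1.6 -0.9] 0.07
2 0.2688 [37.6  1.6 -0.9] 0.07
3 0.2805 [49.3  1.7 -0.9] 0.07
4 0.291 [59.9  1.7 -0.9] 0.07
5 0.3005 [69.4  1.7 -0.9] 0.07
6 0.3089 [77.8  1.7 -0.9] 0.07
7 0.3163 [85.1  1.7 -0.9] 0.07
8 0.3226 [91.5  1.7 -0.9] 0.07
```

Emit:
servo_tool(
  rows=[
    [[25,1,0],0,1],
    [[38,1,0],0,1],
    [[49,1,0],0,1],
    [[60,1,0],0,1],
    [[69,1,0],0,1],
  ],
)

```text
t: 4.25
tcp_pos: [0.424, 0.0589, 0.3441]
tool_rot: [0.681, 0.732, 0.001, -0.002]
force: [0.2, -0.2, -0.7]
finger_gap: 0.995
```

```bash
python3 -c "
from h import *
track()"
```

```text
g [ 4.250e+00  3.049e-01 -3.000e-04  2.414e+03  3.007e-01 -8.000e-04
  2.010e-02  2.070e-02] p [0.069 0.26  2.68  0.926] rms mm 0.28 max 0.358
cur err along -4.2 mm, lat -0.5 gap 0.9996708080589262 F [-0.1  1.4 -0.6]
1 0.3184 [16.9  0.8 -0.9] 0.08
2 0.3263 [24.8  0.8 -0.9] 0.08
3 0.3332 [31.8  0.9 -0.9] 0.08
4 0.3393 [37.8  0.9 -0.9] 0.08
5 0.3444 [43.   0.9 -0.9] 0.08
6 0.3487 [47.3  0.9 -0.9] 0.08
7 0.3522 [50.7  0.9 -0.9] 0.08
8 0.3548 [53.3  0.9 -0.9] 0.08
```

Emit:
servo_tool(
  rows=[
    [[17,0,0],0,1],
    [[25,0,0],0,1],
    [[32,0,0],0,1],
    [[38,0,0],0,1],
    [[43,0,0],0,1],
    [[48,0,0],0,1],
  ],
)

```text
t: 4.9
tcp_pos: [0.4203, 0.1077, 0.3443]
tool_rot: [0.681, 0.732, 0.001, -0.003]
force: [-0.2, -0.4, 0.0]
finger_gap: 1.003
```

```bash
python3 -c "
from h import *
track()"
```

```text
g [ 4.900e+00  3.504e-01 -3.000e-04  2.413e+03  3.497e-01 -1.000e-03
  2.010e-02  2.140e-02] p [0.07  0.258 2.733 0.901] rms mm 0.14 max 0.361
cur err along -0.7 mm, lat -0.7 gap 1.0016760519504897 F [ 0.7 -0.4 -0.1]
1 0.3556 [ 5.5  0.8 -0.9] 0.08
2 0.3581 [ 8.   0.8 -0.9] 0.08
3 0.3598 [ 9.7  0.9 -0.9] 0.08
4 0.3608 [10.7  0.9 -0.9] 0.08
5 0.361 [10.9  0.9 -0.9] 0.08
6 0.3607 [10.6  0.9 -0.9] 0.08
7 0.36 [ 9.9  0.9 -0.9] 0.08
8 0.3589 [ 8.8  0.8 -0.9] 0.08
```

Fit is excellent; peak about 0.361 m, well short of the far stop.

Emit:
servo_tool(
  rows=[
    [[6,1,0],0,1],
    [[8,1,0],0,1],
    [[10,1,0],0,1],
    [[11,1,0],0,1],
    [[11,1,0],0,1],
    [[11,1,0],0,1],
    [[10,1,0],0,1],
    [[9,1,0],0,1],
  ],
)

```text
t: 5.75
tcp_pos: [0.4205, 0.117, 0.3444]
tool_rot: [0.681, 0.732, 0.002, -0.003]
force: [-0.3, -0.4, -0.2]
finger_gap: 0.999
```

```bash
python3 -c "
from h import *
track()"
```

```text
g [ 5.750e+00  3.576e-01 -3.000e-04  2.384e+03  3.590e-01 -1.000e-04
  2.040e-02  2.110e-02] p [0.07  0.258 2.794 0.929] rms mm 0.24 max 0.36
cur err along 1.4 mm, lat 0.2 gap 1.0000733085875397 F [ 0.8  0.2 -0.2]
1 0.355 [-3.8 -0.2 -0.9] 0.07
2 0.3527 [-6.1 -0.2 -0.9] 0.07
3 0.3501 [-8.8 -0.2 -0.9] 0.07
4 0.347 [-11.8  -0.2  -0.9] 0.07
5 0.3436 [-15.2  -0.2  -0.9] 0.07
6 0.3398 [-19.   -0.2  -0.9] 0.07
7 0.3357 [-23.1  -0.2  -0.9] 0.07
8 0.3312 [-27.6  -0.2  -0.9] 0.07
```

Emit:
servo_tool(
  rows=[
    [[-4,0,0],0,1],
    [[-6,0,0],0,1],
    [[-9,0,0],0,1],
    [[-12,0,0],0,1],
    [[-15,0,0],0,1],
    [[-19,0,0],0,1],
    [[-23,0,0],0,1],
    [[-28,0,0],0,1],
  ],
)

```text
t: 6.6
tcp_pos: [0.4226, 0.0887, 0.3443]
tool_rot: [0.681, 0.732, 0.001, -0.003]
force: [1.1, -0.6, -0.2]
finger_gap: 0.999
```

```bash
python3 -c "
from h import *
track()"
```

```text
g [ 6.600e+00  3.269e-01 -3.000e-04  2.327e+03  3.305e-01 -1.000e-04
  1.970e-02  2.120e-02] p [0.07  0.256 3.111 0.99 ] rms mm 0.19 max 0.36
cur err along 3.6 mm, lat 0.2 gap 1.004015447853963 F [ 1.6 -0.7  0.8]
1 0.3187 [-11.3  -0.4  -0.9] 0.06
2 0.3126 [-17.4  -0.4  -0.9] 0.06
3 0.3062 [-23.8  -0.4  -0.9] 0.06
4 0.2995 [-30.6  -0.4  -0.9] 0.06
5 0.2923 [-37.7  -0.4  -0.9] 0.06
6 0.2849 [-45.1  -0.4  -0.9] 0.06
7 0.2771 [-52.9  -0.4  -0.9] 0.06
8 0.269 [-61.   -0.4  -0.9] 0.06
```

Emit:
servo_tool(
  rows=[
    [[-11,0,0],0,1],
    [[-17,0,0],0,1],
    [[-24,0,0],0,1],
    [[-31,0,0],0,1],
    [[-38,0,0],0,1],
    [[-45,0,0],0,1],
    [[-53,0,0],0,1],
    [[-61,0,0],0,1],
  ],
)

```text
t: 7.45
tcp_pos: [0.4272, 0.0267, 0.3439]
tool_rot: [0.681, 0.732, 0.001, -0.003]
force: [-0.6, 0.0, 0.0]
finger_gap: 1.001
```

```bash
python3 -c "
from h import *
track()"
```

```text
g [ 7.450e+00  2.674e-01 -2.000e-04  2.300e+03  2.684e-01  1.000e-04
  2.030e-02  2.070e-02] p [0.071 0.255 3.19  0.998] rms mm 0.12 max 0.361
cur err along 1.0 mm, lat 0.3 gap 0.9974889759268978 F [ 0.2 -1.1 -0.7]
1 0.2545 [-13.1  -0.7  -0.8] 0.03
2 0.2454 [-22.2  -0.7  -0.8] 0.03
3 0.236 [-31.6  -0.7  -0.8] 0.03
4 0.2263 [-41.3  -0.7  -0.8] 0.03
5 0.2163 [-51.3  -0.7  -0.8] 0.03
6 0.206 [-61.5  -0.7  -0.7] 0.03
7 0.1955 [-72.1  -0.7  -0.7] 0.03
8 0.1846 [-82.9  -0.7  -0.7] 0.03
```

Emit:
servo_tool(
  rows=[
    [[-13,0,0],0,1],
    [[-22,0,0],0,1],
    [[-32,0,0],0,1],
    [[-41,0,0],0,1],
    [[-51,0,0],0,1],
    [[-62,0,0],0,1],
    [[-72,0,0],0,1],
    [[-83,0,0],0,1],
  ],
)

```text
t: 8.3
tcp_pos: [0.4336, -0.0577, 0.3435]
tool_rot: [0.681, 0.732, 0.001, -0.002]
force: [0.5, -0.5, -1.1]
finger_gap: 0.999
```

```bash
python3 -c "
from h import *
track(n=12)"
```

```text
g [ 8.300e+00  1.839e-01 -1.000e-04  2.220e+03  1.837e-01  4.000e-04
  1.960e-02  2.040e-02] p [0.071 0.255 3.214 1.   ] rms mm 0.09 max 0.361
cur err along -0.2 mm, lat 0.6 gap 0.9993030876367258 F [0.2 0.2 0.1]
1 0.1672 [-15.2  -1.1  -0.6] -0.01
2 0.1556 [-26.8  -1.1  -0.5] -0.01
3 0.1438 [-38.6  -1.1  -0.5] -0.01
4 0.1317 [-50.7  -1.1  -0.5] -0.01
5 0.1194 [-63.   -1.1  -0.4] -0.01
6 0.1068 [-75.6  -1.1  -0.4] -0.01
7 0.094 [-88.4  -1.1  -0.4] -0.01
8 0.0809 [-101.5   -1.1   -0.3] -0.01
9 0.0677 [-114.7   -1.1   -0.3] -0.01
10 0.0542 [-128.2   -1.1   -0.3] -0.01
11 0.0405 [-141.9   -1.1   -0.2] -0.01
12 0.0266 [-155.8   -1.1   -0.2] -0.01
```

Emit:
servo_tool(
  rows=[
    [[-15,-1,0],0,1],
    [[-27,-1,0],0,1],
    [[-39,-1,0],0,1],
    [[-51,-1,0],0,1],
    [[-63,-1,0],0,-1],
    [[-76,-1,0],0,-1],
    [[-88,-1,0],0,-1],
    [[-101,-1,0],0,-1],
  ],
  force=30,
)

```text
t: 9.15
tcp_pos: [0.4404, -0.1608, 0.3431]
tool_rot: [0.681, 0.732, 0.001, -0.001]
force: [0.3, -1.0, 0.4]
finger_gap: 0.331
```

Emit:
servo_tool(
  rows=[
    [[-11,0,0],0,-1],
    [[-19,0,0],0,-1],
    [[-25,0,0],0,-1],
    [[-29,0,0],0,-1],
    [[-31,0,0],0,-1],
    [[-31,0,0],0,-1],
    [[-31,0,0],0,-1],
  ],
)

```text
t: 9.85
tcp_pos: [0.4426, -0.1913, 0.3431]
tool_rot: [0.681, 0.732, 0.001, -0.002]
force: [-1.5, -0.3, 2.3]
finger_gap: 0.244
```

```bash
python3 -c "
from h import *
print(np.round(grip('pics/w5.png'),4));x=sense();print(x['t'],x['finger_gap'],x['force']); print(rel(np.r_[G0,.343]+UY*.0009,94.1,x))"
```

```text
[ 9.850e+00  4.970e-02 -0.000e+00  2.039e+03  4.980e-02 -1.000e-04
  1.960e-02  1.970e-02]
9.9 0.24279112895190297 [-0.62969929 -0.10451171  1.79110017]
(array([-49. ,   0.1,  -0.1]), np.float64(0.01))
```

View pics/w5.png

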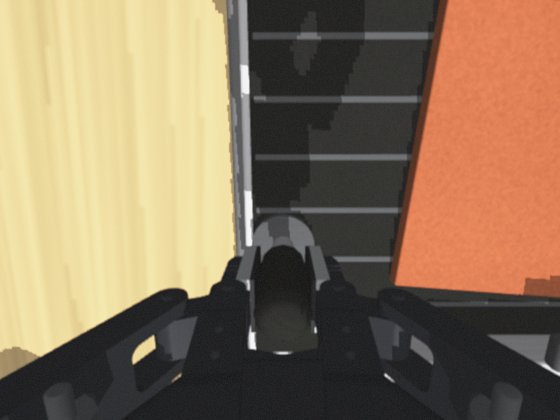

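Emit:
servo_tool(
  rows=[
    [[-3,0,0],0,-1],
    [[-8,0,0],0,-1],
    [[-15,0,0],0,-1],
    [[-22,0,0],0,-1],
    [[-29,0,0],0,-1],
    [[-35,0,0],0,-1],
    [[-39,0,0],0,-1],
    [[-42,0,0],0,-1],
  ],
)

```text
t: 10.7
tcp_pos: [0.4456, -0.2337, 0.3428]
tool_rot: [0.681, 0.732, 0.001, -0.002]
force: [0.7, -0.1, -0.0]
finger_gap: 0.245
```

Emit:
servo_tool(
  rows=[
    [[-1.5,0,0],0,-1],
    [[-2.5,0,0],0,-1],
    [[-3.5,0,0],0,-1],
    [[-4.2,0,0],0,-1],
    [[-4.9,0,0],0,-1],
    [[-5.5,0,0],0,-1],
    [[-6,0,0],0,-1],
    [[-6,0,0],0,-1],
  ],
)

```text
t: 11.5
tcp_pos: [0.4461, -0.2398, 0.3428]
tool_rot: [0.681, 0.732, 0.001, -0.002]
force: [-0.0, -0.1, 1.2]
finger_gap: 0.248
```

```bash
python3 -c "
from h import *
print(np.round(grip(),4));x=sense();print(x['t'],x['finger_gap'],x['force']); print(rel(np.r_[G0,.343]+UY*.0009,94.1,x))"
```

```text
[ 1.150e+01  9.000e-04 -0.000e+00  1.978e+03  1.200e-03 -1.000e-04
  2.010e-02  2.000e-02]
11.55 0.2448667978024481 [-0.27996471 -0.58421132  0.5441346 ]
(array([-0.4,  0.1, -0.2]), np.float64(-0.02))
```

Emit:
servo_tool(
  rows=[
    [[-0.4,0,0],0,-1],
    [[-0.8,0,0],0,-1],
    [[-1.2,0,0],0,-1],
    [[-1.4,0,0],0,-1],
    [[-1.4,0,0],0,-1],
  ],
)

```text
t: 12.05
tcp_pos: [0.4461, -0.2403, 0.3428]
tool_rot: [0.682, 0.732, 0.002, -0.002]
force: [1.2, 5.2, 3.6]
finger_gap: 0.239
```

Emit:
servo_tool(
  rows=[
    [[0,0,0],0,1],
    [[0,0,0],0,1],
    [[0,0,0],0,1],
    [[0,0,0],0,1],
    [[0,0,0],0,1],
  ],
)

```text
t: 12.55
tcp_pos: [0.4461, -0.2405, 0.3428]
tool_rot: [0.682, 0.732, 0.002, -0.002]
force: [-0.0, 0.0, -0.2]
finger_gap: 0.997
```

Emit:
servo_tool(
  rows=[
    [[0,0,-15],0,1],
    [[0,0,-40],0,1],
    [[0,0,-65],0,1],
    [[0,0,-85],0,1],
    [[0,0,-100],0,1],
    [[0,0,-100],0,1],
    [[0,0,-100],0,1],
  ],
)

```text
t: 13.25
tcp_pos: [0.446, -0.2411, 0.4425]
tool_rot: [0.682, 0.732, 0.002, -0.002]
force: [0.6, 0.1, -0.5]
finger_gap: 1.0
```

```bash
python3 -c "
from h import *
print(np.round(grip('pics/w6.png'),4));x=sense();print(x['t'],x['finger_gap'],x['force'],x['tcp_pos'])
print(np.round(grip(),4))"
```

```text
[ 1.325e+01  1.000e-04 -2.000e-04  6.300e+02 -0.000e+00 -3.000e-04
  1.960e-02  1.970e-02]
13.3 1.0004048087907063 [-0.84446114 -0.21526064 -0.13279797] [ 0.44585985 -0.24093255  0.4419674 ]
[ 1.33e+01  1.00e-04  1.00e-04  6.33e+02  1.00e-04 -4.00e-04  1.93e-02
  1.90e-02]
```

View pics/w6.png

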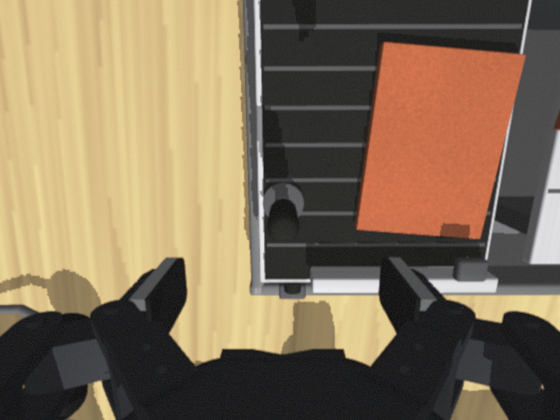

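The cart is home with its grip at (285,222). The tile lies as before relative to the deck, and the fingers are clear above the grip.

```bash
python3 -c "
from station import sign_off
print(sign_off())"
```

```text
the job is handed in; nothing more can be done
None
```

The cart runs freely. I sent it up the rails by the grip, caught it on the way back and set it gently against its home stop, and the job is handed in. The robot's clock stood at about 13.4 s.

- **Launch:** I let go at about 0.06–0.07 m with roughly 0.26 m/s. By the fitted motion the cart peaked at about 0.36 m, well short of the far stop at 0.44 m.
- **Following:** The open fingers stayed around the grip for about 5.4 s, from t ≈ 3.3 s to 8.7 s. At every check the grip was within 5 mm of the middle between them. These checks came every 0.45–0.85 s, not continuously.
- **Catch:** I began closing the fingers at about 0.13 m and had the cart stopped at 0.05 m. The fingers took longer to close than I assumed, so the hold was only complete after braking had begun.
- **Return home:** I brought it to the home stop at about 1 cm/s or less, with about 5 N of contact force, then opened and lifted clear.
- **Last checks:** The cart was at home in two successive pictures, the force reading was only noise, and the tile looked unmoved on the deck. I judged the tile by eye from the wrist picture, and did not check the other objects again.

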